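Unlock the medicine box and hold its latch drawn

ROBOT

A 6-joint arm with a two-finger parallel gripper is mounted at the origin on the work surface. World frame = base frame: x ahead of the robot, y to its left, z up, the work surface at z = 0. Lengths are in m, angles in rad, forces in N, time in s.
With the tool pointing down it reaches from about 0.35 to 0.775 m from the base axis. Payload 7.3 kg.
Tool frame: the origin (TCP) lies at the centre of the arm's flange, where the gripper is bolted on; the fingertips stand 178 mm ahead of it and the grasp point (between the pads) lies 159 mm ahead of it (tip_extent is the distance from the TCP to the fingertips, in m); z points along the fingers, y is the line along which they close (so a half turn about z gives the same grasp; the last joint's range is limited). The gripper opens to 92 mm and grips with 3 to 60 N. Pads are 19 mm wide; open, the fingers measure 130 mm over their backs; the gripper's body (75 mm by 190 mm) begins 47 mm behind the grasp point.
Start: joints at [-1.378, 0.342, 1.524, -0, 1.275, -0.146], TCP at [0.175, -0.495, 0.405] pointing down, gripper open.
Joint ranges: [-2.53, 2.53], [-0.77, 2.02], [0.04, 2.7], [-1, 4.14], [0.28, 2.66], [-3.11, 3.11]. Speed limits (rad/s): [2.57, 2.57, 3.14, 3.14, 3.14, 3.14].

INTERFACE

Orientations are given as [roll, pitch, yaw] about the fixed x, y, z axes, in that order (R = Rz(yaw) Ry(pitch) Rx(roll)).
In Python, from cell import * gives the robot as it stands.
- The arm moves only by the tool arm_command, never from a script. Its arguments are lists of equal length, an entry for each row: "xyz": the shift along the world's x, y, z in mm, a list of three; "spin": the turn about the world's z in degrees. In form: {"xyz": [[tx, ty, tz], ...], "spin": [spin, ...]}. A call has 1 to 20 rows; each row shifts and turns the commanded pose from where the row before left it; what a row does not reach is not made up. A row lasts 1/10 s, in which the tool goes at most 50 mm and 8.59 degrees, less where a joint would pass 70% of its speed; a pose out of reach is approached as far as the arm can. A call with a gripper value outside its range is refused whole. "jaw" is the opening, from -1 (shut) to 1 (fully open), set as the call begins (left out, the last holds). The fingers move at their own pace and stop on an object; "squeeze" is the grip in N (left out, the last holds). Time passes only in rows, so rows that do not move let the fingers close. It gives the time, the measured TCP pose, the force, the opening and the grip force at its end, in the units of the state.
- observe(): the state, without advancing time (a new reading comes with each control period).
- read_camera(name): name is "side" or "top" or "wrist"; returns a dict with "img" (384x512x3 uint8, red, green, blue), "depth" (384x512 float32, m along the optical axis (not along the pixel's ray), 0 where there is no reading), "fx", "fy", "cx", "cy" (pixels), "world_from_camera" (4x4, takes a point from camera to world coordinates). Camera axes: x right, y up, looking along -z (the intrinsics and any distortion apply to the point x, -y, -z); pixel columns grow to the right and rows downward; lengths in m; the calibration is good to about 2 mm. The wrist camera is an equidistant fisheye: a pixel r from the principal point sees the ray r / f radians off the axis. A picture is of the moment at which its call begins.
- hand_in(): hands the job in; it is judged then, once.
The state is a dict: "time": time; "qpos": joint angles; "qvel": joint speeds; "joint_efforts": joint torques, N m; "tool_pos": TCP position; "tool_rot": TCP orientation; "contact_force": force on the tool from outside, world axes, zero at the start; "torque": the same for the moment, N m; "opening": finger opening in m; "grip_force": force on a finger pad.
Only numpy, scipy, OpenCV 4.12 (cv2) and the standard library are available. Lean on these libraries where they do the work, as an engineer would, in place of code of your own. Each camera call takes 0.05 s, during which the arm holds its last target. There are 200 camera calls.

TASK

Unlock the steel medicine box for me: slide the dust cover on its lid clear of the keyhole, take the key from its wooden rest, put it fully home in the lock (rock it a little if the pins catch) and turn it a quarter clockwise, up to the stop. The lock springs back, so finish still gripping the key and holding it turned, ready for me to lift the lid. Leave the mortar, pestle, jar and measuring cup where they stand.

Things in the scene. Friction and masses are not known exactly. Their poses are not given: they have to be found in the camera images.
- box: White steel medicine box, shut, fixed: 160 mm (its x) by 200 mm (its y), lid top at 88 mm. Origin: centre of its underside; front faces the robot (-x) at yaw 0. Stands left or right, the key rest on the other side. Folded handle on the lid's back half (box x 22 to 54 mm, y within 50 mm), 9 mm high. Steel lock plate on the front half.
- keyhole (a point): Centre of the keyhole on the lock's vertical axis, level with the lock plate's top (92 mm above the slab), 40 mm in front (box -x) of the box centre; axes as the box. A slot 18 mm along box y, 5.6 mm along box x, over 34 mm deep, with a 45 degree countersink 2.5 mm wide all round. Covered at the start by the dust cover.
- lock_plate (a point): Centre of the lock plate's top face: 44 mm (box x) by 91 mm (box y), 8 mm thick, 4 mm proud of the lid; 22.5 mm to box +y of the keyhole. Two rails guide the cover along box y, 13 to 18.5 mm either side of the lock axis, 5 mm above the plate: keep fingertips above them.
- lock_pins (a point): On the lock axis 20 mm below the keyhole point, axes turning with the plug: near here two sprung, sticky pins press on the two edges of the key's bit. They meet it after about 20 mm of insertion; pushing straight past takes about 10 to 22 N down, roughly half while rocking the key 3 to 5 degrees about the vertical. They click into the bit's notches when it is home.
- plug (a joint): Turn of the lock's plug below the fixed plate (rad): 0 at rest, growing clockwise seen from above, stop at 1.5. The bit turns it with about 0.17 rad of play; a spring drives it back (0.02 N m at 0, 0.10 at the stop). The key turns only with its bit below the plate (last 6 mm of insertion), and cannot come out while turned.
- cover (a joint): Slide of the dust cover (m) along box +y: 0 fully over the keyhole (it starts within 6 mm of that), 0.042 fully open. It runs with about 2 N of friction and stays where it is left; the keyhole is wholly free from about 0.028 on.
- cover_lip (a point): Middle of the top of the dust cover's raised lip. Cover: dark steel plate 28 mm (box x) by 30 mm (box y), its top 3 mm above the lock plate. Lip: 11.5 mm higher than that, 24 mm long along box x, 8 mm thick along box y, 9 mm to box +y of the cover's middle. Push it from its -y side or pinch it.
- rest: Key rest, fixed: beech block 60 mm (its x) by 72 mm (its y), 46 mm high, on a foot 64 by 76 mm. Origin: centre of its underside. A slot in its top centre, 18 mm along its y by 5.6 mm along its x, 36 mm deep, holds the key upright.
- key: Double-bit key, 75 mm, 35 g, upright in the rest, bit down. Origin: bit tip; z up. Bit: z 0 to 18 mm, 16 mm wide (y), 3.6 mm thick (x), lower corners tapered 3 mm over 5 mm. Shank 4.6 mm. Collar 16 mm across, z 32 to 35 mm. Black plastic bow: z 45 to 75 mm, 30 mm wide (y), 9 mm thick (x). A half turn about z gives the same key.
- key_bow (a point): Centre of the key's bow (60 mm above the tip), axes as the key's: pinch it here across its 9 mm thickness (key x).
- key_collar (a point): On the key's axis at the underside of its collar, 32 mm above the tip. The collar sits on the rest's top at the start and, with the key fully home, on the lock plate, where this point meets the keyhole point.
- mortar: Wooden mortar, 108 mm across, 85 mm high, loose, on the far side of the slab; leave alone. Origin: centre of its underside.
- pestle: Short dark wooden pestle, 130 mm long along its y, 32 mm thick, loose, lying on the slab between the box and the key rest, pointing away from the robot; leave alone. Origin: under its middle.
- jar: Glass jar with a red twist cap, 72 mm across, 105 mm high, loose, on the far side; leave alone. Origin: centre of its underside.
- cup: Aluminium measuring cup, 72 mm across, 55 mm high, flat handle reaching 109 mm from its middle along its y, loose, on the far side; leave alone. Origin: centre of its underside.
Mind the look-alikes: they are no part of the job. There is more than one size of the key; the job needs the larger.

How it is judged:
By the outcome, as a careful person would: the job done as asked, in the order asked, and still so for the second after the job is handed in, while the arm keeps its last pose, push and grip.
It also fails if it takes over 61 s, if anything falls off the work surface, if the arm or the gripper's body presses on something with over 40 N, if the wrist force passes 120 N, or if a joint passes its speed limit or range.

## Working session

There is one attempt and no reset: what is moved stays moved. The work goes in short steps, Python scripts to look and compute and a tool call to move; the robot and the scene stay as the last step left them, time stands still between calls to the robot, and variables do not carry over. Pictures are saved under pics/ and viewed, at most 10 in all, crops included, and the job is handed in when it is done.

Besides the shell and the picture viewer there is one more tool, called as a command line: name --pt "numbers of a row" for each row, then --argument value for the rest. arm_command: Moves the arm, as the interface text tells. Its arguments: {"type":"object","properties":{"xyz":{"type":"array","items":{"type":"array","items":{"type":"number"}}},"spin":{"type":"array","items":{"type":"number"}},"jaw":{"type":"number"},"squeeze":{"type":"number"}},"required":["xyz","spin"]}

```bash
mkdir -p pics; ls
cat > h.py <<'E'
from cell import *
import numpy as np, cv2, pickle
def snap(n,tag):
    c=read_camera(n); pickle.dump(c,open(f'pics/{tag}.pkl','wb')); cv2.imwrite(f'pics/{tag}.png',c['img'][:,:,::-1]); return c
def load(tag): return pickle.load(open(f'pics/{tag}.pkl','rb'))
def ray(c,u,v):
    x=(u-c['cx'])/c['fx'];y=(v-c['cy'])/c['fy'];T=np.array(c['world_from_camera'])
    return T[:3,3],T[:3,:3]@np.array([x,-y,-1])
def atz(c,u,v,z):
    o,d=ray(c,u,v); return o+d*(z-o[2])/d[2]
def atd(c,u,v):
    o,d=ray(c,u,v); return o+d*c['depth'][int(round(v)),int(round(u))]
def crop(tag,u0,v0,u1,v1,s,out):
    i=cv2.imread(f'pics/{tag}.png')[v0:v1,u0:u1]; cv2.imwrite(f'pics/{out}.png',cv2.resize(i,None,fx=s,fy=s,interpolation=cv2.INTER_CUBIC))
E
python3 - <<'E'
from h import *
import numpy as np
for n in('top','side'):
    c=snap(n,n+'0'); print(n,c['fx'],c['cx'],c['cy'],np.round(c['world_from_camera'],3).tolist())
a=cv2.imread('pics/top0.png');b=cv2.imread('pics/side0.png')
print(observe())
E
```

```text
pics
top 358.2900170507496 253.28267930267592 196.90134152978086 [[-0.003, 0.992, -0.127, 0.477], [-0.999, -0.007, -0.032, -0.022], [-0.033, 0.127, 0.991, 0.885], [0.0, 0.0, 0.0, 1.0]]
side 357.3761333652592 257.39229584980194 190.28166815793116 [[-0.998, 0.029, -0.055, 0.554], [-0.061, -0.643, 0.763, 0.598], [-0.013, 0.765, 0.644, 0.607], [0.0, 0.0, 0.0, 1.0]]
{'time': 0.1, 'qpos': array([-1.37799612e+00,  3.42667898e-01,  1.52493467e+00,  1.60695310e-05,
        1.27536998e+00, -1.46015905e-01]), 'qvel': array([-0.00023263, -0.00129988, -0.00073338,  0.00039808, -0.00112263,
       -0.00191552]), 'joint_efforts': array([ 1.65538386e-03, -4.32001841e+01, -2.44695944e+01,  7.19266897e-02,
        5.26040350e-02, -6.30512227e-05]), 'tool_pos': array([ 0.17448719, -0.4950319 ,  0.40410197]), 'tool_rot': array([-3.14022967e+00, -2.15975546e-04,  3.38811272e-01]), 'contact_force': array([-0.35762456,  0.31201883, -0.83173713]), 'torque': array([-0.02169225,  0.0005624 ,  0.0422412 ]), 'grip_force': 0.0, 'opening': 0.09156303715291882}
```

View pics/top0.png

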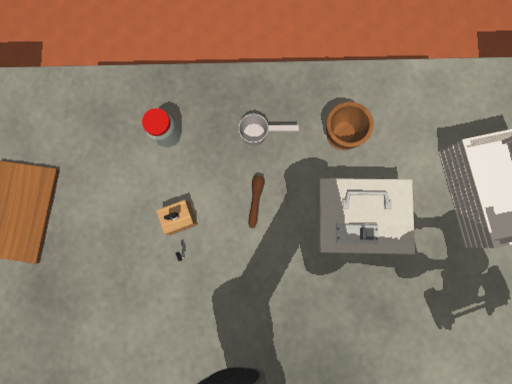

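View pics/side0.png

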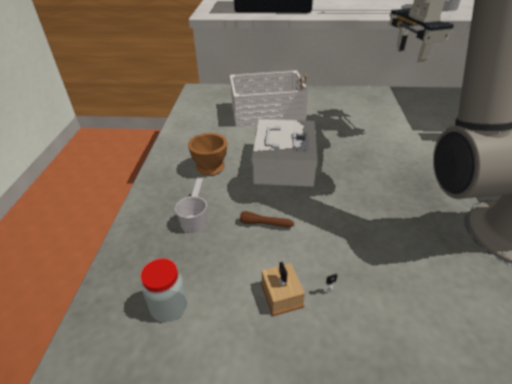

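The top view shows two keys: one upright in the wooden rest (about 172,215) and one smaller, loose on the slab (about 181,253). The one in the rest fits the description. The box is at about (367,216), with the cover lip near (368,233). I'll check these in an enlarged crop.

Run:
```python
from h import *
i=cv2.imread('pics/top0.png')
a=cv2.resize(i[190:270,145:205],None,fx=7,fy=7,interpolation=cv2.INTER_CUBIC)
s=cv2.imread('pics/side0.png')
b=cv2.resize(s[250:330,250:345],(380,320),interpolation=cv2.INTER_CUBIC)
o=np.zeros((560,800,3),np.uint8);o[:560,:420]=a;o[:320,420:800]=b
cv2.imwrite('pics/c1.png',o)
b=cv2.resize(i[172:262,312:422],None,fx=7,fy=6.6,interpolation=cv2.INTER_CUBIC)
cv2.imwrite('pics/c2.png',b)
```

```text
(no output)
```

View pics/c1.png

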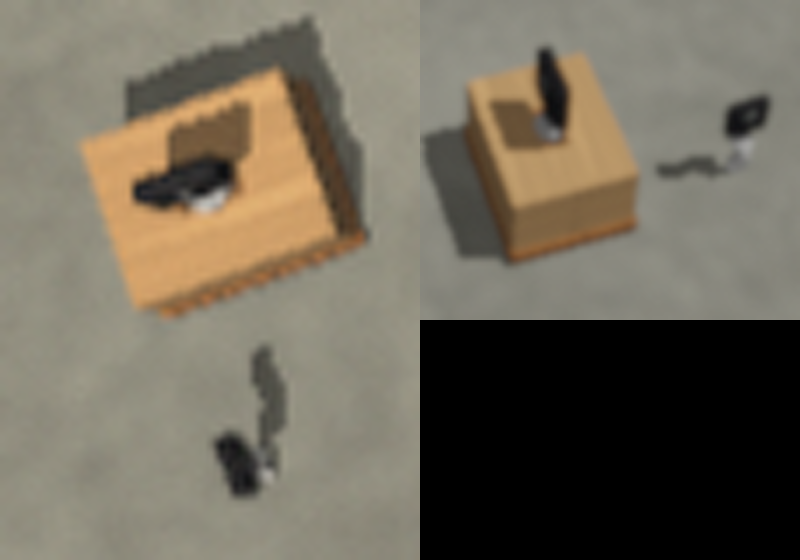

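View pics/c2.png

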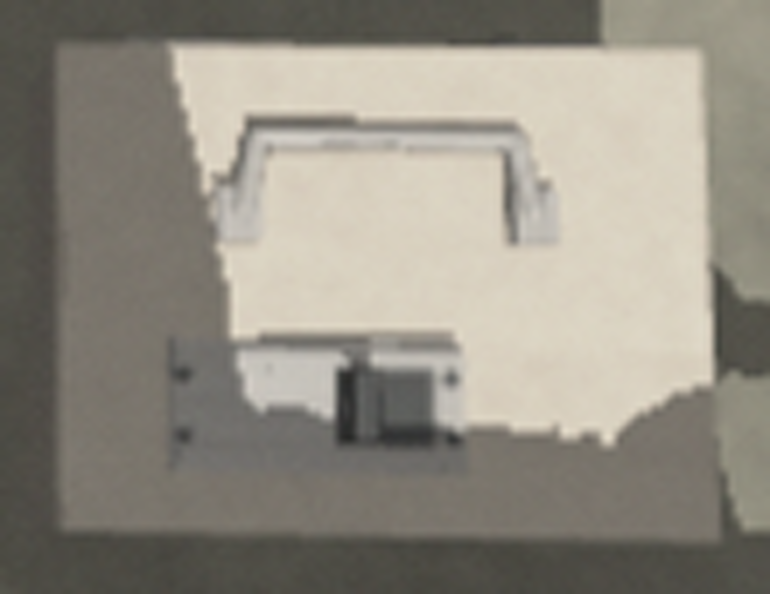

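The crop confirms that the key in the rest is the larger one, with its bow centred at crop (183,183). The small one stands on the slab at (238,465). The box crop shows the lid corners, the lock plate at (170..465, 340..470) and the cover, with its lip at x≈345-375. Next I'll compute poses.

Run:
```python
from h import *
c=load('top0')
f=lambda x,y:(312+x/7,172+y/6.6)
P=[atz(c,*f(*p),.088)[:2] for p in [(57,42),(704,48),(720,540),(58,530)]]
P=np.array(P);print('lid',P.round(4).tolist(),np.linalg.norm(P-np.roll(P,1,0),axis=1),P.mean(0))
r,b=cv2.minAreaRect((P*1000).astype(np.float32)),0;print(r)
Q=np.array([atz(c,*f(*p),.092)[:2] for p in [(170,338),(465,343),(467,470),(168,468)]]);print('plate',Q.round(4).tolist(),Q.mean(0))
for p in [(337,405),(372,405)]: print('lip edges z.1065',atz(c,*f(*p),.1065))
for p in [(355,365),(355,445)]: print('lip ends',atz(c,*f(*p),.1065))
print('cover right',atz(c,*f(432,405),.095), 'top',atz(c,*f(400,368),.095),'bot',atz(c,*f(400,443),.095))
g=lambda x,y:(145+x/7,190+y/7)
R=np.array([atz(c,*g(*p),.046)[:2] for p in [(80,143),(280,68),(336,238),(136,308)]]);print('rest',R.round(4).tolist(),R.mean(0),np.linalg.norm(R-np.roll(R,1,0),axis=1))
for k in range(4):
  d=R[(k+1)%4]-R[k];print(np.degrees(np.arctan2(d[1],d[0])))
# bow via depth
D=c['depth'];pts=[]
for v in range(205,230):
  for u in range(158,190):
    p=atd(c,u,v)
    if p[2]>.065:pts.append(p)
pts=np.array(pts);print('bow',len(pts),pts.min(0),pts.max(0))
t=pts[pts[:,2]>pts[:,2].max()-.006];print(t.mean(0),len(t)); rr=cv2.fitLine((t[:,:2]*1000).astype(np.float32),2,0,.01,.01).ravel();print(rr,np.degrees(np.arctan2(rr[1],rr[0])))
for p in [(135,190),(232,172)]:print(atz(c,*g(*p),.087))
# box lid / plate depth check
print(atd(c,395,200),atd(c,340,235))
# side cam
c=load('side0');pts=[]
for v in range(255,300):
  for u in range(265,300):
    p=atd(c,u,v)
    if p[2]>.062:pts.append(p)
pts=np.array(pts);print('side bow',len(pts),pts.mean(0),pts.min(0),pts.max(0))
rr=cv2.fitLine((pts[:,:2]*1000).astype(np.float32),2,0,.01,.01).ravel();print(rr,np.degrees(np.arctan2(rr[1],rr[0])))
```

```text
lid [[0.6199, -0.1467], [0.616, -0.351], [0.4522, -0.3462], [0.4559, -0.1426]] [0.16405435 0.20436789 0.16386643 0.20367917] [ 0.53600024 -0.24661549]
((535.9486083984375, -246.78675842285156), (205.2967071533203, 164.05169677734375), 88.89398956298828)
plate [[0.519, -0.1786], [0.5169, -0.27], [0.4752, -0.2686], [0.4762, -0.1766]] [ 0.49683846 -0.22342843]
lip edges z.1065 [ 0.49629682 -0.22574915  0.1065    ]
lip edges z.1065 [ 0.4962529  -0.23635401  0.1065    ]
lip ends [ 0.50921355 -0.23174426  0.1065    ]
lip ends [ 0.48338958 -0.23066658  0.1065    ]
cover right [ 0.49646221 -0.25794119  0.095     ] top [ 0.50863951 -0.24865134  0.095     ] bot [ 0.48408764 -0.24757187  0.095     ]
rest [[0.5539, 0.2348], [0.579, 0.1671], [0.5213, 0.147], [0.4982, 0.2141]] [0.53810311 0.19075512] [0.05942196 0.07217566 0.06108593 0.07098088]
-69.65331607234138
-160.73358404557004
109.01214764957963
20.406827682703753
bow 80 [ 0.47692564 -0.02242865  0.06503163] [0.54771799 0.20434921 0.88465695]
[ 0.47692564 -0.02242865  0.88465695] 7
[ 9.9998736e-01  5.0258446e-03  4.7692563e+02 -2.2428652e+01] 0.2879609
[0.53487308 0.20392646 0.087     ]
[0.54048109 0.1726769  0.087     ]
[ 0.56996902 -0.31031526  0.08699432] [ 0.49325867 -0.18556817  0.09312161]
side bow 142 [0.5396111  0.21569765 0.10246296] [0.53113686 0.1814986  0.06211865] [0.55364485 0.59790439 0.60725991]
[3.2764129e-02 9.9946314e-01 5.3961108e+02 2.1569765e+02] 88.12241
```

arm_command --pt "20 15 0" --pt "30 25 0" --pt "36 30 -8" --pt "36 30 -10" --pt "36 30 -10" --pt "36 30 -10" --pt "36 30 -10" --pt "36 30 -10" --pt "30 25 -8" --pt "25 19 -8" --pt "0 0 0" --pt "0 0 0" --spin '[-1,-2,-2.3,-2.3,-2.3,-2.3,-2.3,-2.3,-2.2,-1.5,0,0]' --jaw -0.1 --squeeze 12

```text
time: 1.3
tool_pos: [0.4956, -0.2307, 0.3301]
tool_rot: [-3.141, 0.001, -0.017]
contact_force: [0.4, -0.5, 1.1]
opening: 0.0412
grip_force: 0.0
```

Run:
```python
from h import *
s=observe();print(s['time'],s['tool_pos'],np.degrees(s['tool_rot']),s['opening'])
c=snap('wrist','w1');print(c['fx'],c['cx'],c['cy'],np.round(c['world_from_camera'],3).tolist())
i=cv2.imread('pics/w1.png');cv2.imwrite('pics/w1b.png',cv2.resize(i,None,fx=1.5,fy=1.5))
c=snap('top','top1')
for n,(u0,v0,u1,v1),zl in(('top0',(158,200,192,232),.06),('side0',(262,250,302,300),.06)):
  c=load(n);D=c['depth'];t=np.array([atd(c,u,v) for v in range(v0,v1) for u in range(u0,u1) if D[v,u]>0])
  t=t[(t[:,2]>zl)&(t[:,2]<.12)];print(n,len(t),t.mean(0),t.min(0),t.max(0))
  r=cv2.fitLine((t[:,:2]*1000).astype(np.float32),2,0,.01,.01).ravel();print(r)
```

```text
1.3 [ 0.49558857 -0.23072668  0.33011987] [-1.79976812e+02  8.57681627e-02 -9.67701305e-01] 0.041175086761153126
297.3186396354542 252.46405057608763 193.15772235358673 [[-0.017, 0.953, 0.301, 0.577], [-1.0, -0.017, -0.004, -0.231], [0.001, -0.301, 0.954, 0.309], [0.0, 0.0, 0.0, 1.0]]
top0 74 [0.53944891 0.18979303 0.08308822] [0.53196185 0.17741062 0.06404595] [0.54771799 0.20434921 0.09171661]
[ 3.6914435e-01 -9.2937207e-01  5.3944891e+02  1.8979303e+02]
side0 138 [0.53895394 0.19886693 0.0799188 ] [0.53087956 0.1814986  0.06120549] [0.54638098 0.2090264  0.08941078]
[ 4.0243766e-01 -9.1544741e-01  5.3895392e+02  1.9886693e+02]
```

View pics/w1b.png

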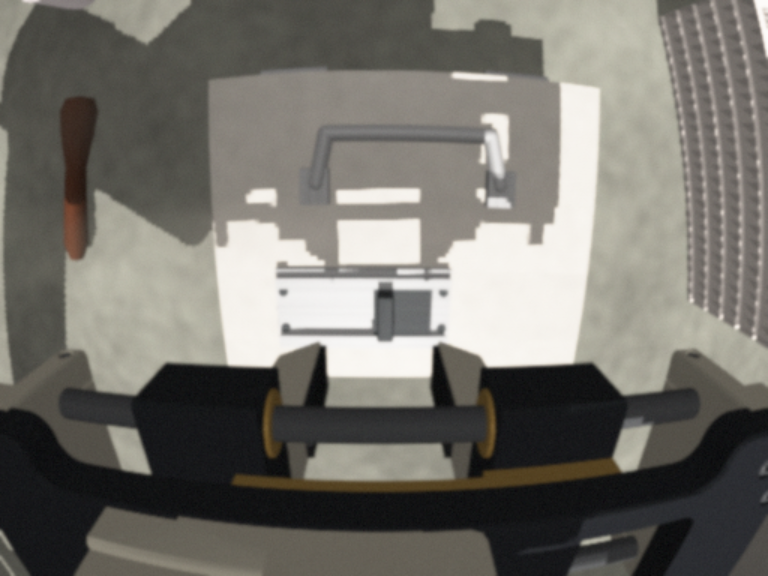

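The wrist view shows the lip at (385,313) in the enlarged picture, between the fingers, with the plate at (277..450, 268..335). The lip is centred in the jaw to within about 2 mm.

```bash
cat >> h.py <<'E'
def watz(c,u,v,z):
    x=u-c['cx'];y=v-c['cy'];r=np.hypot(x,y);th=r/c['fx'];T=np.array(c['world_from_camera'])
    d=T[:3,:3]@np.array([np.sin(th)*x/r,-np.sin(th)*y/r,-np.cos(th)]);return T[:3,3]+d*(z-T[2,3])/d[2]
E
python3 - <<'E'
from h import *
c=load('w1')
for n,u,v,z in [('lip L top',377,283,.1065),('lip R top',392,283,.1065),('lip near end',385,338,.1065),('plate TL',277,270,.092),('TR',450,270,.092),('BL',280,335,.092),('BR',447,335,.092),('lidBL',228,362,.088),('lidBR',575,377,.088),('lidTL',208,80,.088),('lidTR',600,87,.088)]:
  print(n,watz(c,u/1.5,v/1.5,z).round(4))
E
```

```text
lip L top [ 0.5165 -0.2292  0.1065]
lip R top [ 0.5164 -0.2363  0.1065]
lip near end [ 0.4881 -0.2326  0.1065]
plate TL [ 0.5201 -0.1781  0.092 ]
TR [ 0.5184 -0.2662  0.092 ]
BL [ 0.484  -0.1764  0.092 ]
BR [ 0.4826 -0.2658  0.092 ]
lidBL [ 0.4652 -0.1424  0.088 ]
lidBR [ 0.45   -0.3474  0.088 ]
lidTL [ 0.6203 -0.1452  0.088 ]
lidTR [ 0.617 -0.348  0.088]
```

arm_command --pt "0 -1 -15" --pt "0 0 -20" --pt "0 0 -12" --pt "0 0 -4" --pt "0 0 0" --pt "0 0 0" --spin '[0,0,0,0,0,0]'

```text
time: 2.0
tool_pos: [0.4956, -0.2325, 0.2805]
tool_rot: [3.141, -0.001, -0.019]
contact_force: [0.3, 0.9, 0.1]
opening: 0.0411
grip_force: 0.0
```

arm_command --pt "0 0 0" --pt "0 0 0" --pt "0 0 0" --pt "0 0 0" --pt "0 0 0" --pt "0 0 0" --spin '[0,0,0,0,0,0]' --jaw -1

```text
time: 2.6
tool_pos: [0.4956, -0.2322, 0.2799]
tool_rot: [3.141, -0.0, -0.019]
contact_force: [0.0, -0.2, 0.8]
opening: 0.0076
grip_force: 12.0
```

arm_command --pt "0 2 0" --pt "0.1 5 0" --pt "0.1 7 0" --pt "0.1 7 0" --pt "0.1 7 0" --pt "0.1 5 0" --pt "0.1 3 0" --pt "0 0 0" --spin '[0,0,0,0,0,0,0,0]'

```text
time: 3.4
tool_pos: [0.4963, -0.1953, 0.2798]
tool_rot: [-3.141, -0.0, -0.019]
contact_force: [1.7, 1.9, 2.3]
opening: 0.0076
grip_force: 12.0
```

arm_command --pt "0 0 0" --pt "0 0 0" --pt "0 0 0" --pt "0 0 10" --pt "0 0 25" --pt "0 0 35" --pt "0 -20 20" --pt "0 -20 0" --pt "0 0 0" --spin '[0,0,0,0,0,0,0,0,0]' --jaw -0.3

```text
time: 4.3
tool_pos: [0.496, -0.2379, 0.3711]
tool_rot: [3.14, -0.002, -0.021]
contact_force: [-0.6, -0.5, -0.7]
opening: 0.0322
grip_force: 0.0
```

Run:
```python
from h import *
c=snap('wrist','w2');crop('w2',160,130,340,270,4.2,'w2b')
```

```text
(no output)
```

View pics/w2b.png

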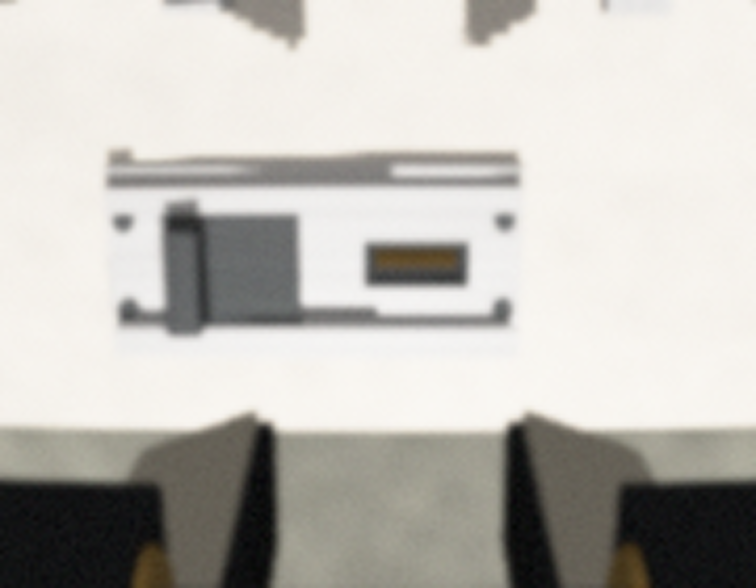

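The cover is now at the left, and the keyhole is fully exposed at crop (416,264), with its countersink at (366..467, 243..285).

Run:
```python
from h import *
c=load('w2')
f=lambda x,y:(160+x/4.2,130+y/4.2)
for p in [(416,264),(366,264),(467,264),(416,243),(416,285)]: print(watz(c,*f(*p),.092).round(4))
c=snap('top','top2')
# keyhole in top view?
crop('top2',330,215,400,260,8,'t2b')
```

```text
[ 0.4971 -0.2436  0.092 ]
[ 0.4973 -0.2328  0.092 ]
[ 0.4969 -0.2546  0.092 ]
[ 0.5018 -0.2437  0.092 ]
[ 0.4923 -0.2435  0.092 ]
```

View pics/t2b.png

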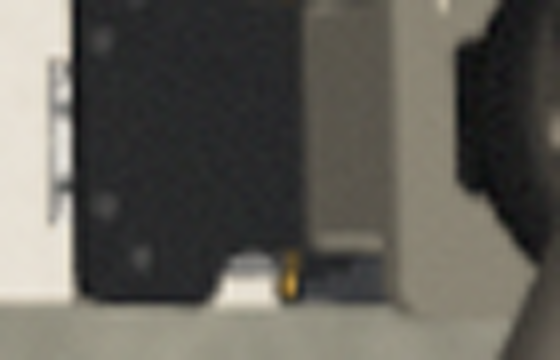

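arm_command --pt "0 20 0" --pt "0 30 0" --pt "0 40 0" --pt "0 42 0" --pt "0 42 0" --pt "0 42 0" --pt "0 42 0" --pt "7 42 0" --pt "7 42 0" --pt "7 40 0" --pt "7 30 0" --pt "7 17 0" --pt "8 0 0" --pt "0 0 0" --spin '[8,8.5,8.5,8.5,8.5,8.5,8.5,8.5,8.5,8.5,8.5,8.5,8.5,10]' --jaw 0

```text
time: 5.8
tool_pos: [0.5388, 0.1944, 0.369]
tool_rot: [-3.14, -0.001, 2.059]
contact_force: [-0.1, -0.5, -0.0]
opening: 0.0459
grip_force: 0.0
```

The top view is blocked by the gripper, so I'll use the wrist view. Using the lip, whose y position I know from the gripper, to calibrate the wrist camera; next I'll look at the key from here.

Run:
```python
from h import *
c=load('w2')
f=lambda x,y:(160+x/4.2,130+y/4.2)
for p in [(165,270),(197,270),(183,205),(183,333)]: print(watz(c,*f(*p),.1065).round(4))
s=observe();print(s['tool_pos'],np.degrees(s['tool_rot'][2]))
c=snap('wrist','w3');crop('w3',150,120,350,270,3.9,'w3b')
```

```text
[ 0.5015 -0.1915  0.1065]
[ 0.5013 -0.1982  0.1065]
[ 0.5152 -0.1962  0.1065]
[ 0.4876 -0.1943  0.1065]
[0.53883898 0.19442633 0.36904258] 117.9814031300894
```

View pics/w3b.png

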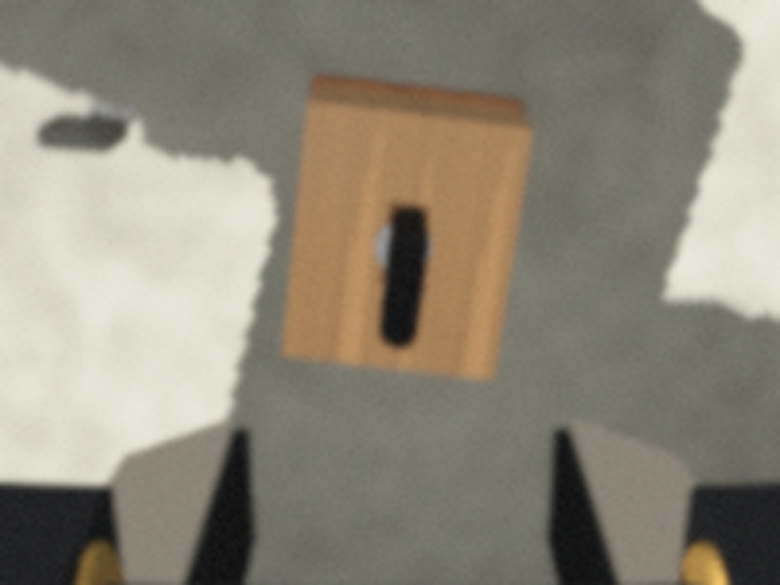

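The wrist view shows the rest's top corners at crop (308,100), (530,125), (495,380) and (283,355). The key's bow is seen end-on at (410..398, 205..345).

Run:
```python
from h import *
c=load('w3');f=lambda x,y:(150+x/3.9,120+y/3.9)
P=np.array([watz(c,*f(*p),.046)[:2] for p in [(308,102),(530,127),(495,380),(283,355)]])
print(P.round(4).tolist(),P.mean(0),np.linalg.norm(P-np.roll(P,1,0),axis=1))
for k in range(4):
  d=P[(k+1)%4]-P[k];print(np.degrees(np.arctan2(d[1],d[0])))
# bow top: z = .014+.075
A,B=[watz(c,*f(*p),.089)[:2] for p in [(408,212),(398,343)]];print(A,B,(A+B)/2,np.linalg.norm(A-B),np.degrees(np.arctan2(*(A-B)[::-1])))
print('collar',watz(c,*f(405,250),.049))
```

```text
[[0.4998, 0.2167], [0.5545, 0.2383], [0.5815, 0.1713], [0.5255, 0.15]] [0.54032985 0.19405727] [0.0714292  0.05887503 0.07222975 0.05991435]
21.540092463378258
-68.08418469567923
-159.2261019035089
111.09064113492002
[0.53177228 0.21190688] [0.54476623 0.18250184] [0.53826925 0.19720436] 0.03214807258114511 113.8404118856902
collar [0.54087538 0.19363529 0.049     ]
```

arm_command --pt "0 -1 -20" --pt "0 0 -35" --pt "0 0 -35" --pt "0 0 -25" --pt "0 0 -14" --pt "0 0 -5" --pt "0 0 0" --pt "0 0 0" --spin '[-3.6,-3.6,0,0,0,0,0,0]'

```text
time: 6.65
tool_pos: [0.5392, 0.1921, 0.2366]
tool_rot: [3.14, 0.0, 1.925]
contact_force: [0.2, -0.5, 0.4]
opening: 0.0465
grip_force: 0.0
```

arm_command --pt "0 0 0" --pt "0 0 0" --pt "0 0 0" --pt "0 0 0" --pt "0 0 0" --pt "0 0 0" --spin '[0,0,0,0,0,0]' --jaw -1 --squeeze 10

```text
time: 7.25
tool_pos: [0.5394, 0.1919, 0.2359]
tool_rot: [3.14, 0.0, 1.925]
contact_force: [0.7, 1.5, -0.8]
opening: 0.0092
grip_force: 10.0
```

Run:
```python
from h import *
s=observe();print(s['tool_pos'],np.degrees(s['tool_rot']),s['contact_force'],s['torque'],s['opening'])
```

```text
[0.53940541 0.19191323 0.23585559] [1.79924375e+02 3.40953936e-03 1.10295639e+02] [ 0.67012835  1.53321337 -0.81223944] [ 0.15265953 -0.42023935  0.02560695] 0.009153175118754759
```

arm_command --pt "0 0 0" --pt "0 0 0" --pt "0 0 5" --pt "0 0 15" --pt "0 0 25" --pt "0 0 30" --pt "0 0 25" --pt "0 0 15" --pt "0 0 5" --pt "0 0 0" --spin '[0,0,0,0,0,0,0,0,0,0]' --squeeze 40

```text
time: 8.25
tool_pos: [0.5389, 0.1918, 0.3561]
tool_rot: [3.141, 0.0, 1.925]
contact_force: [0.0, 0.3, -1.0]
opening: 0.009
grip_force: 40.0
```

Run:
```python
from h import *
s=observe();print(s['tool_pos'],np.degrees(s['tool_rot']),s['contact_force'],s['opening'])
i=snap('side','s3');j=snap('top','t3')
a=cv2.resize(cv2.imread('pics/s3.png')[190:290,240:340],(400,400),interpolation=cv2.INTER_CUBIC)
b=cv2.resize(cv2.imread('pics/t3.png')[170:250,130:210],(400,400),interpolation=cv2.INTER_CUBIC)
cv2.imwrite('pics/st3.png',np.hstack([a,b]))
```

```text
[0.53885131 0.19178905 0.35612455] [1.79989391e+02 6.27851684e-03 1.10307471e+02] [ 0.00533655  0.26420902 -1.0405338 ] 0.008966406201849872
```

View pics/st3.png

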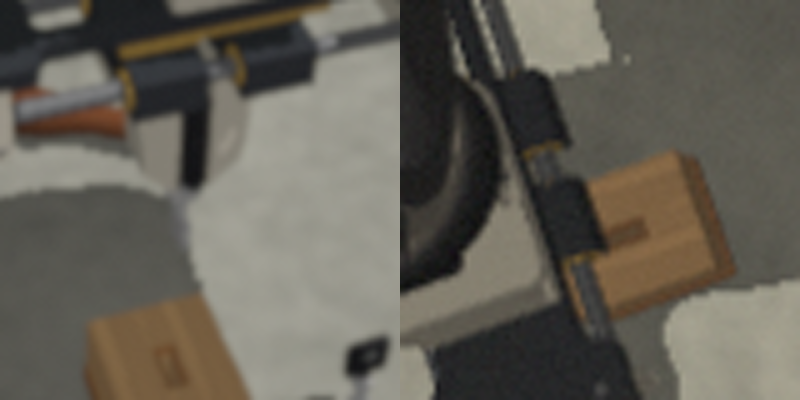

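The key is held upright in the jaws at left crop (190,150), clear of the rest. The rest's slot is empty at (172,367).

arm_command --pt "-2 -15 0" --pt "-3 -30 0" --pt "-4 -42 0" --pt "-4 -42 0" --pt "-4 -42 0" --pt "-4 -42 0" --pt "-4 -42 0" --pt "-4 -42 0" --pt "-4 -42 0" --pt "-4 -42 0" --pt "-3 -30 0" --pt "-2.4 -15 0" --pt "0 -10.6 0" --pt "0 0 0" --pt "0 0 0" --spin '[-1,-2,-2,-2,-2,-2,-2,-2,-2,-2,-1.4,-1,0,0,0]'

```text
time: 9.85
tool_pos: [0.4968, -0.2438, 0.3555]
tool_rot: [-3.141, -0.001, 1.553]
contact_force: [-0.1, -0.3, -0.5]
opening: 0.0087
grip_force: 40.0
```

Run:
```python
from h import *
s=observe();print(s['tool_pos'],np.degrees(s['tool_rot']),s['contact_force'],s['torque'],s['opening'])
snap('side','s4')
```

```text
[ 0.49679849 -0.24382633  0.3555283 ] [-1.79977406e+02 -4.48970923e-02  8.89602879e+01] [-0.10239912 -0.27390382 -0.51131726] [-0.07740875 -0.06865034 -0.00241347] 0.00871886516921034
```

arm_command --pt "0 -0.7 -8" --pt "0 0 -12" --pt "0 0 -10" --pt "0 0 -5" --pt "0 0 -3" --pt "0 0 -3" --pt "0 0 -2" --pt "0 0 -2" --pt "0 0 0" --spin '[0,0,0,0,0,0,0,0,0]'

```text
time: 10.8
tool_pos: [0.4967, -0.2455, 0.3107]
tool_rot: [3.142, -0.0, 1.552]
contact_force: [0.6, -0.4, -1.0]
opening: 0.0084
grip_force: 40.0
```

Run:
```python
from h import *
s=observe();print(s['tool_pos'],np.degrees(s['tool_rot']),s['contact_force'],s['torque'],s['opening'])
snap('wrist','w4')
```

```text
[ 0.49666938 -0.24548052  0.31066005] [ 1.79998450e+02 -4.48854191e-04  8.89024874e+01] [ 0.64210716 -0.37786777 -0.97318565] [-0.04645748 -0.08506865  0.00012518] 0.008418840510358488
```

arm_command --pt "0 0 -2" --pt "0 0 -2" --pt "0 0 -2" --pt "0 0 -2" --pt "0 0 0" --spin '[0,0,0,0,0]'

```text
time: 11.35
tool_pos: [0.4966, -0.2454, 0.3024]
tool_rot: [-3.141, -0.0, 1.552]
contact_force: [0.2, -0.9, 0.1]
opening: 0.0087
grip_force: 40.0
```

```bash
cat > st.py <<'E'
from h import *
s=observe();print(s['time'],s['tool_pos'].round(4),np.degrees(s['tool_rot']).round(2),s['contact_force'].round(1),s['torque'].round(3),round(s['opening'],4))
E
python3 st.py
```

```text
11.35 [ 0.4966 -0.2454  0.3024] [-1.7997e+02 -2.0000e-02  8.8910e+01] [ 0.2 -0.9  0.1] [-0.001 -0.063 -0.029] 0.0087
```

arm_command --pt "0 0 -2" --pt "0 0 -2" --pt "0 0 -2" --pt "0 0 -1" --pt "0 0 0" --spin '[0,0,0,0,0]'

```text
time: 11.85
tool_pos: [0.4967, -0.2454, 0.2955]
tool_rot: [-3.141, -0.0, 1.552]
contact_force: [-0.3, 0.6, -1.7]
opening: 0.0088
grip_force: 40.0
```

```bash
python3 st.py
```

```text
11.85 [ 0.4967 -0.2454  0.2955] [-1.7999e+02 -1.0000e-02  8.8910e+01] [-0.3  0.6 -1.7] [-0.014 -0.128  0.056] 0.0088
```

arm_command --pt "0 0 0" --pt "0 0 -1" --pt "0 0 -1" --pt "0 0 -1" --pt "0 0 -1" --pt "0 0 -1" --pt "0 0 -1" --pt "0 0 -1" --pt "0 0 -1" --pt "0 0 0" --spin '[0,4,-4,-4,4,4,-4,-4,4,0]' --squeeze 55

```text
time: 12.85
tool_pos: [0.4972, -0.2454, 0.2902]
tool_rot: [3.138, 0.002, 1.554]
contact_force: [-1.3, 1.9, 12.2]
opening: 0.0082
grip_force: 55.0
```

```bash
python3 st.py
```

```text
12.85 [ 0.4972 -0.2454  0.2902] [1.7979e+02 9.0000e-02 8.9020e+01] [-1.3  1.9 12.2] [0.439 0.24  0.013] 0.0082
```

arm_command --pt "0 0 -0.5" --pt "0 0 -0.5" --pt "0 0 -0.5" --pt "0 0 -0.5" --pt "0 0 0" --pt "0 0 -0.5" --pt "0 0 0" --pt "0 0 -0.5" --pt "0 0 0" --pt "0 0 0" --pt "0 0 0" --pt "0 0 0" --spin '[5,-5,-5,5,5,-5,-5,5,5,-5,-5,5]'

```text
time: 14.05
tool_pos: [0.4969, -0.2456, 0.2849]
tool_rot: [3.141, 0.001, 1.55]
contact_force: [1.6, -0.6, -0.7]
opening: 0.0086
grip_force: 55.0
```

```bash
python3 st.py
```

```text
14.05 [ 0.4969 -0.2456  0.2849] [1.7995e+02 3.0000e-02 8.8810e+01] [ 1.6 -0.6 -0.7] [-0.118 -0.254  0.068] 0.0086
```

arm_command --pt "0 0 -1" --pt "0 0 -1" --pt "0 0 -0.5" --pt "0 0 -0.5" --pt "0 0 0" --spin '[4,-4,-4,4,0]'

```text
time: 14.55
tool_pos: [0.4967, -0.2454, 0.2818]
tool_rot: [3.141, -0.0, 1.553]
contact_force: [-0.3, 0.5, -1.0]
opening: 0.0084
grip_force: 55.0
```

```bash
python3 st.py
```

```text
14.55 [ 0.4967 -0.2454  0.2818] [179.99  -0.    88.95] [-0.3  0.5 -1. ] [ 0.005 -0.106 -0.027] 0.0084
```

arm_command --pt "0 0 -0.5" --pt "0 0 -0.5" --pt "0 0 -0.5" --pt "0 0 -0.5" --pt "0 0 0" --spin '[0,0,0,0,0]'

```text
time: 15.05
tool_pos: [0.4967, -0.2454, 0.2815]
tool_rot: [3.14, 0.001, 1.551]
contact_force: [-3.9, 1.7, 12.6]
opening: 0.0086
grip_force: 55.0
```

```bash
python3 st.py
python3 - <<'E'
from h import *
snap('side','s5')
a=cv2.resize(cv2.imread('pics/s5.png')[100:175,250:330],None,fx=7,fy=7,interpolation=cv2.INTER_CUBIC)
cv2.imwrite('pics/s5b.png',a)
E
```

```text
15.05 [ 0.4967 -0.2454  0.2815] [1.7993e+02 5.0000e-02 8.8850e+01] [-3.9  1.7 12.6] [ 0.439  0.669 -0.004] 0.0086
```

arm_command --pt "0 0 0.7" --pt "0 0 0" --pt "0 0 0" --pt "0 0 0" --pt "0 0 0" --pt "0 0 0" --pt "0 0 0" --pt "0 0 0" --pt "0 0 0" --pt "0 0 0" --pt "0 0 0" --spin '[0,-4,-4,-4,-4,-4,-4,-4,-4,-4,0]'

```text
time: 16.2
tool_pos: [0.4966, -0.2453, 0.2815]
tool_rot: [3.141, 0.0, 0.92]
contact_force: [-3.0, 1.5, 9.1]
opening: 0.0087
grip_force: 55.0
```

```bash
python3 st.py
```

```text
16.2 [ 0.4966 -0.2453  0.2815] [179.97   0.    52.74] [-3.   1.5  9.1] [0.341 0.54  0.038] 0.0087
```

arm_command --pt "0 0 0" --pt "0 0 0" --pt "0 0 0" --pt "0 0 0" --pt "0 0 0" --pt "0 0 0" --pt "0 0 0" --pt "0 0 0" --pt "0 0 0" --pt "0 0 0" --pt "0 0 0" --pt "0 0 0" --pt "0 0 0" --spin '[-4,-4,-4,-4,-4,-4,-4,-4,-4,-4,-4,-4,0]'

```text
time: 17.5
tool_pos: [0.4965, -0.2449, 0.2816]
tool_rot: [-3.141, 0.0, 0.083]
contact_force: [-3.6, 3.8, 10.1]
opening: 0.0085
grip_force: 55.0
```

```bash
python3 st.py
```

```text
17.5 [ 0.4965 -0.2449  0.2816] [-1.7996e+02  2.0000e-02  4.7500e+00] [-3.6  3.8 10.1] [0.79  0.74  0.101] 0.0085
```

arm_command --pt "0 0 0" --pt "0 0 0" --pt "0 0 0" --pt "0 0 0" --pt "0 0 0" --spin '[-2,-2,-2,-1,0]'

```text
time: 18.0
tool_pos: [0.4965, -0.2449, 0.2815]
tool_rot: [-3.141, 0.0, -0.038]
contact_force: [-3.5, 4.4, 9.5]
opening: 0.0088
grip_force: 55.0
```

```bash
python3 st.py
```

```text
18.0 [ 0.4965 -0.2449  0.2815] [-1.7996e+02  2.0000e-02 -2.1700e+00] [-3.5  4.4  9.5] [0.844 0.726 0.148] 0.0088
```

arm_command --pt "0 0 0" --pt "0 0 0" --pt "0 0 0" --pt "0 0 0" --spin '[-1.5,-1.5,0,0]'

```text
time: 18.4
tool_pos: [0.4965, -0.2448, 0.2815]
tool_rot: [-3.141, 0.001, -0.09]
contact_force: [-3.7, 4.0, 10.1]
opening: 0.009
grip_force: 55.0
```

```bash
python3 st.py
```

```text
18.4 [ 0.4965 -0.2448  0.2815] [-1.7996e+02  3.0000e-02 -5.1400e+00] [-3.7  4.  10.1] [0.918 0.719 0.105] 0.009
```

arm_command --pt "0 0 0" --pt "0 0 0" --pt "0 0 0" --pt "0 0 0" --spin '[-1.5,-1.5,0,0]'

```text
time: 18.8
tool_pos: [0.4965, -0.2448, 0.2815]
tool_rot: [-3.141, 0.001, -0.142]
contact_force: [-3.5, 4.6, 10.5]
opening: 0.0087
grip_force: 55.0
```

```bash
python3 st.py
```

```text
18.8 [ 0.4965 -0.2448  0.2815] [-1.7995e+02  3.0000e-02 -8.1400e+00] [-3.5  4.6 10.5] [0.963 0.662 0.117] 0.0087
```

arm_command --pt "0 0 0" --pt "0 0 0" --pt "0 0 0" --pt "0 0 0" --spin '[-1.5,-1.5,0,0]'

```text
time: 19.2
tool_pos: [0.4965, -0.2448, 0.2816]
tool_rot: [-3.141, 0.001, -0.194]
contact_force: [-3.8, 4.9, 10.9]
opening: 0.0086
grip_force: 55.0
```

```bash
python3 st.py
```

```text
19.2 [ 0.4965 -0.2448  0.2816] [-1.7996e+02  4.0000e-02 -1.1110e+01] [-3.8  4.9 10.9] [0.991 0.733 0.367] 0.0086
```

arm_command --pt "0 0 0" --pt "0 0 0" --pt "0 0 0" --pt "0 0 0" --spin '[-1.5,-1.5,0,0]'

```text
time: 19.6
tool_pos: [0.4965, -0.2447, 0.2816]
tool_rot: [-3.141, 0.001, -0.246]
contact_force: [-3.3, 3.8, 9.9]
opening: 0.0089
grip_force: 55.1
```

```bash
python3 st.py
```

```text
19.6 [ 0.4965 -0.2447  0.2816] [-1.7997e+02  4.0000e-02 -1.4080e+01] [-3.3  3.8  9.9] [1.025 0.676 0.506] 0.0089
```

The torque rose from 0.11 to 0.5 N m, so the key is against the stop. I'll hold a moment and take one check picture.

arm_command --pt "0 0 0" --pt "0 0 0" --pt "0 0 0" --pt "0 0 0" --pt "0 0 0" --pt "0 0 0" --spin '[0,0,0,0,0,0]'

```text
time: 20.2
tool_pos: [0.4965, -0.2447, 0.2816]
tool_rot: [-3.141, 0.001, -0.246]
contact_force: [-2.9, 4.2, 11.1]
opening: 0.0086
grip_force: 55.1
```

```bash
python3 st.py
python3 - <<'E'
from h import *
snap('side','s6'); snap('wrist','w6')
a=cv2.resize(cv2.imread('pics/s6.png')[90:190,240:340],(400,400),interpolation=cv2.INTER_CUBIC)
b=cv2.resize(cv2.imread('pics/w6.png')[110:310,150:350],(400,400),interpolation=cv2.INTER_CUBIC)
cv2.imwrite('pics/f6.png',np.hstack([a,b]))
E
```

```text
20.2 [ 0.4965 -0.2447  0.2816] [-1.7996e+02  4.0000e-02 -1.4080e+01] [-2.9  4.2 11.1] [1.016 0.612 0.544] 0.0086
```

View pics/f6.png

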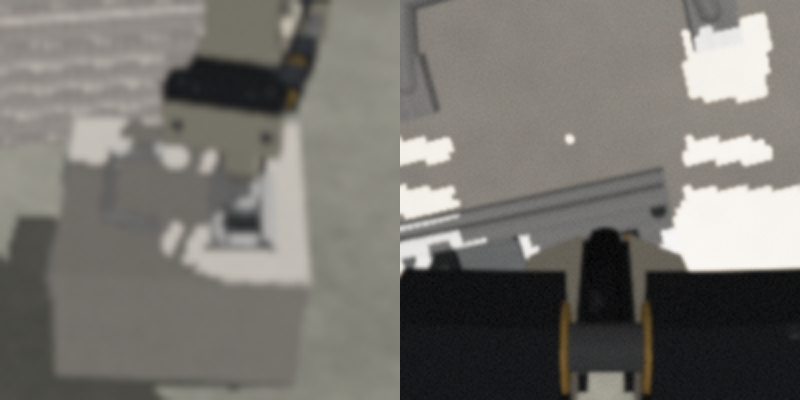

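The bow at right crop (605,260) is still gripped and turned in the lock, with the cover slid clear at left (240,215). The torque is steady at about 0.5 N m against the stop, so I'm handing in.

```bash
python3 -c "
from cell import *
print(hand_in())"
```

```text
the job is handed in; nothing more can be done
None
```

The box is ready for you to lift the lid: the cover is clear of the keyhole, and the larger key is fully in, turned clockwise to the stop and still gripped; hand-in gave no verdict.

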